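# Free a clay bowl from a left-hand screw clamp

### The job

The clay bowl is locked in the service stand by a steel fork under a winged knob with a left-hand thread: loosen the knob by turning it clockwise until it comes up against its stop, feeling for the stop and never wrenching the stand round on its rubber foot. Then ease the bowl out gently over the lip of its seat and from under the fork, without pressing the clay hard against the metal or tipping it, and set it down softly, upright, in the empty steel saucer. Leave the knob loose and everything else where it is.

Things in the scene. Friction and masses are not known exactly. Their poses are not given: they have to be found in the camera images.
- knob_grip (a point): Winged black knob on top of the stand's column: point on its vertical turning axis, at the height to grip, 100 to 102 mm above the seat point at the start. The grip is an upright bar 58 mm long along this point's x, 14 mm thick along its y, from 30 mm below to 14 mm above this point, on a hub 38 mm across.
- thread (a point): The knob's left-hand stud, on the same axis, 60 mm above the base plate's top. Clockwise from above loosens: knob and fork climb together 2.1 mm per rad. Friction about 0.25 N m; the knob stays where left. It may be slackened a little already: from the start it takes between 1.9 and 2.9 rad (unknown) to the solid loose stop; there is a solid stop at the tight end too.
- foot: Foot of the stand, fixed to the counter: steel disc 110 mm across, origin under its centre on the knob's axis, x as the seat's x at rest. The rest of the stand turns on it about the knob's axis through a rubber bush (spring of 3.5 N m per rad, returns by itself): turning the knob gives about 0.07 rad, forcing it against a stop gives more; over 0.25 rad is wrenched.
- stand: Aluminium upper part on the rubber bush: base plate 84 mm wide, top 22 mm above the counter, with the column and the bowl's seat; origin at the foot's origin. It reaches 45 mm past the knob's axis along +x and 160 mm along -x.
- seat (a point): Centre of the seat's flat floor, 22 mm above the counter, 110 mm from the knob's axis. x points level from here to the knob's axis, z up: the bowl leaves along -x. A lip ring round the seat, 60 mm inside and 69 mm outside diameter, stands 4 mm above this floor; the bowl's foot (56 mm) must be lifted over it.
- fork: Steel fork under the knob, 6 mm thick. Two tines with a 40 mm gap straddle the bowl's neck above its foot and reach 25 mm past the seat centre along -x, where the fork is open. Tight, its underside is 10.4 mm above the seat floor; at the loose stop the bowl's foot passes over the lip and under the fork with about 2.5 mm to spare. Beyond 55 mm along -x it can be lifted clear.
- bowl_mid (a point): Middle of the clay bowl in the stand, 36 mm above its underside; z up its axis. 72 mm tall, 0.1 to 0.25 kg: foot disc 56 mm diameter and 10 mm thick, neck 32 mm diameter, straight-sided cup 56 mm diameter from 38 to 72 mm above the underside, the part to grip (its top 14 mm is a steel band).
- bowl: The same bowl, origin at the centre of its underside.
- saucer: The empty saucer, origin at the centre of its underside.
- saucer_in (a point): The empty round steel saucer, fixed to the counter: centre of its flat inner floor, 4 mm above the table. The rim is about 90 mm inside and 104 mm outside diameter and 10 mm above the table.
- bowl_b_mid (a point): Bystander: a second clay bowl, the same as the first, standing in a second saucer; half-way up (36 mm above its underside).
- jar_mid (a point): Bystander: amber glass jar, 60 mm diameter, 85 mm tall; half-way up.
- carton_mid (a point): Bystander: small cardboard box 70 x 100 x 60 mm; its centre.
- collar_mid (a point): Bystander: steel ring lying flat, 54 mm diameter, 22 mm high; its centre.
- cup_mid (a point): Bystander: white cup, 72 mm diameter, 70 mm tall; half-way up.
- brush_mid (a point): Bystander: brush 170 mm long lying on the counter; its middle.
- weight_mid (a point): Bystander: brass cylinder 44 mm diameter, 30 mm tall; its centre.
Things that resemble listed ones, but are neither listed nor needed, are in the scene too. What is shaped like the foot but yellow is not meant. What is shaped like the saucer but turquoise is not meant.

How it is judged:
By the outcome, as a careful person would: the job done as asked, in the order asked, and still so for the second after the job is handed in, with the robot touching nothing.
It also fails if it takes over 72 s, if anything falls off the work surface, if the arm or the gripper's body presses on something with over 40 N, if the wrist force passes 120 N, or if a joint passes its speed limit or range.

### The arm

A 6-joint arm with a two-finger parallel gripper is mounted at the origin on the work surface. World frame = base frame: x ahead of the robot, y to its left, z up, the work surface at z = 0. Lengths are in m, angles in rad, forces in N, time in s.
With the tool pointing down it reaches from about 0.35 to 0.975 m from the base axis. Payload 4.9 kg.
Tool frame: the origin (TCP) lies midway between the tips of the shut fingers; the grasp point (between the pads) lies 19 mm behind it; z points along the fingers, y is the line along which they close (so a half turn about z gives the same grasp; the last joint's range is limited). The gripper opens to 85 mm and grips with 20 to 120 N. Pads are 22 mm wide; open, the fingers measure 114 mm over their backs; the gripper's body (76 mm by 85 mm) begins 54 mm behind the grasp point. The pads swing forward as they close: fully open they stand 13 mm farther back than shut.
Start: joints at [1.062, 0.053, 1.613, -0, 1.476, -0.119], TCP at [0.237, 0.578, 0.231] pointing down, gripper open.
Joint ranges: [-3.01, 3.01], [-1.01, 2.22], [0.06, 2.58], [-1.02, 4.17], [0.09, 2.62], [-3.14, 3.14]. Speed limits (rad/s): [2.57, 2.57, 3.14, 3.14, 3.14, 3.14].

### API

Orientations are given as a rotation vector (axis times angle).
In Python, from station import ctrl, optics, job gives the robot as it stands.
- The arm moves only by the shell command python3 -m jog 'ROWS' [OPENING] [FORCE]. ROWS is JSON, a list of rows, each a list of 2 entries, a list of its own where there are three numbers: the shift along the tool's x, y, z in m, then the turn, a rotation vector about the tool's x, y, z in rad. A call has 1 to 5 rows; each row is the pose to reach, as a shift and turn from the pose commanded when the call began, along the tool's axes at that moment; what a row does not reach only later rows make up. A row lasts 1/10 s, in which the tool goes at most 50 mm and 8.59 degrees, less where a joint would pass 70% of its speed; a pose out of reach is approached as far as the arm can. A call with a gripper value outside its range is refused whole. OPENING is the opening, from 0 (shut) to 1 (fully open), set as the call begins (- or left out, the last holds). The fingers move at their own pace and stop on an object; FORCE is the grip in N (left out, the last holds). Time passes only in rows, so rows that repeat a pose let the fingers close. It gives the time, the measured TCP pose, the force, the opening and the grip force at its end, in the units of the state.
- ctrl.get_obs(): the state, without advancing time (a new reading comes with each control period).
- optics.get_image(name): name is "scene" or "top"; returns a dict with "image" (480x640x3 uint8, blue, green, red), "fx", "fy", "cx", "cy" (pixels), "D" ([k1, k2, p1, p2, k3] as OpenCV has them; the pictures are not rectified), "rvec" (rotation vector, rad) and "tvec" (3), from world to camera coordinates, as OpenCV has them. Camera axes: x right, y down, z forward; pixel columns grow to the right and rows downward; lengths in m; the calibration is good to about 2 mm. A picture is of the moment at which its call begins. There is no depth.
- job.finish_job(): hands the job in; it is judged then, once.
The state is a dict: "t": time; "q": joint angles; "dq": joint speeds; "effort": joint torques, N m; "tool_pos": TCP position; "tool_rot": TCP orientation; "contact_force": force on the tool from outside, world axes, zero at the start; "wrist_torque": the same for the moment, N m; "opening": finger opening in m; "grip_force": force on a finger pad.
Only numpy, scipy, OpenCV 4.12 (cv2) and the standard library are available. Lean on these libraries where they do the work, as an engineer would, in place of code of your own. Each camera call takes 0.05 s, during which the arm holds its last target. There are 200 camera calls.

## Working session

There is one attempt and no reset: what is moved stays moved. The work goes in short steps, Python scripts to look and compute and a shell command to move; the robot and the scene stay as the last step left them, time stands still between calls to the robot, and variables do not carry over. Pictures are saved under pics/ and viewed, at most 10 in all, crops included, and the job is handed in when it is done.

```bash
mkdir -p pics; ls; python3 - <<'E'
from station import ctrl, optics
import cv2
for n in ("scene","top"):
    d=optics.get_image(n); cv2.imwrite(f"pics/{n}0.png",d["image"])
    print(n,{k:v for k,v in d.items() if k!="image"})
print(ctrl.get_obs())
E
```

```text
pics
scene {'fx': 475.3891409579602, 'fy': 475.3891409579602, 'cx': 322.99957277417604, 'cy': 237.87603655397825, 'D': array([-0.10257381,  0.        ,  0.        ,  0.        ,  0.        ]), 'rvec': array([ 0.82984591,  2.66501831, -0.94408747]), 'tvec': array([ 0.46776395, -0.18871421,  1.25598357])}
top {'fx': 610.1912237375169, 'fy': 610.1912237375169, 'cx': 310.39293152849604, 'cy': 242.89707868983575, 'D': array([-0.18409795,  0.        ,  0.        ,  0.        ,  0.        ]), 'rvec': array([ 2.19393865, -2.13961562,  0.11244285]), 'tvec': array([-0.02876054,  0.53589049,  1.64661633])}
{'t': 0.1, 'q': array([ 1.06203225e+00,  5.32823869e-02,  1.61419066e+00, -1.15585442e-05,
        1.47601553e+00, -1.19036076e-01]), 'dq': array([ 5.44982951e-04, -2.56691832e-05, -2.38123957e-03,  1.43875607e-03,
       -3.73992595e-03, -1.19525390e-03]), 'effort': array([-5.58184220e-04, -3.94902956e+01, -3.71361601e+01, -2.16642156e-04,
        3.87465174e-03, -9.99130805e-06]), 'tool_pos': array([0.23719815, 0.57761064, 0.23017092]), 'tool_rot': array([-6.08203174e-01, -3.08157040e+00,  2.83766115e-03]), 'contact_force': array([-0.6359184 ,  1.03343783, -0.20298349]), 'wrist_torque': array([-0.00292214,  0.02922954,  0.00450355]), 'grip_force': 0.0, 'opening': 0.08568756264684972}
```

View pics/scene0.png

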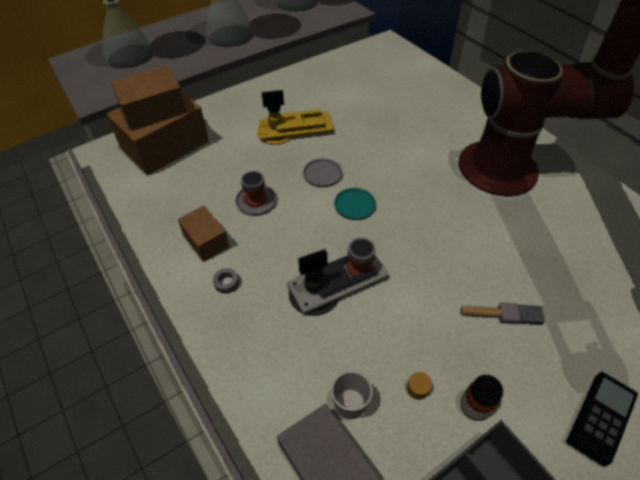

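View pics/top0.png

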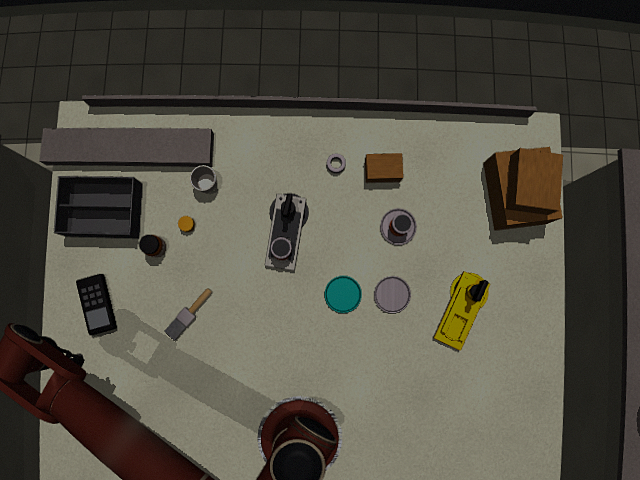

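Scene: stand with knob at about (314,263) and bowl (361,253), grey saucer (323,172). Top: knob about (289,207), bowl (281,248), grey empty saucer (392,294), turquoise decoy (343,294). I'll zoom in for precise pixels.

```bash
cat > h.py <<'E'
import numpy as np, cv2
from station import ctrl, optics
from scipy.spatial.transform import Rotation as R
def cam(n):
    d=optics.get_image(n); K=np.array([[d["fx"],0,d["cx"]],[0,d["fy"],d["cy"]],[0,0,1.]])
    return d,K
def ray(d,K,uv):
    p=cv2.undistortPoints(np.array([[uv]],float),K,d["D"])[0,0]
    M=cv2.Rodrigues(d["rvec"])[0]; return -M.T@d["tvec"], M.T@np.r_[p,1]
def atz(d,K,uv,z):
    o,v=ray(d,K,uv); return o+v*(z-o[2])/v[2]
def proj(d,K,P):
    return cv2.projectPoints(np.atleast_2d(np.array(P,float)),d["rvec"],d["tvec"],K,d["D"])[0][:,0]
def crop(im,x,y,w,h,s): return cv2.resize(im[y:y+h,x:x+w],None,fx=s,fy=s,interpolation=cv2.INTER_CUBIC)
E
python3 - <<'E'
from h import *
a=cv2.imread("pics/top0.png");b=cv2.imread("pics/scene0.png")
A=crop(a,255,180,66,100,6) # 396x600
B=crop(b,280,225,115,90,3.5)
C=crop(a,370,270,46,46,4)
D=crop(b,295,150,56,46,4)
out=np.zeros((600,800,3),np.uint8)
out[:600,:396]=A; out[:B.shape[0],396:396+min(404,B.shape[1])]=B[:,:404]
out[330:330+184,396:396+184]=C; out[330:514,590:590+210]=D[:, :210]
out=cv2.convertScaleAbs(out,alpha=1.6,beta=10)
cv2.imwrite("pics/c1.png",out)
E
```

```text
(no output)
```

View pics/c1.png

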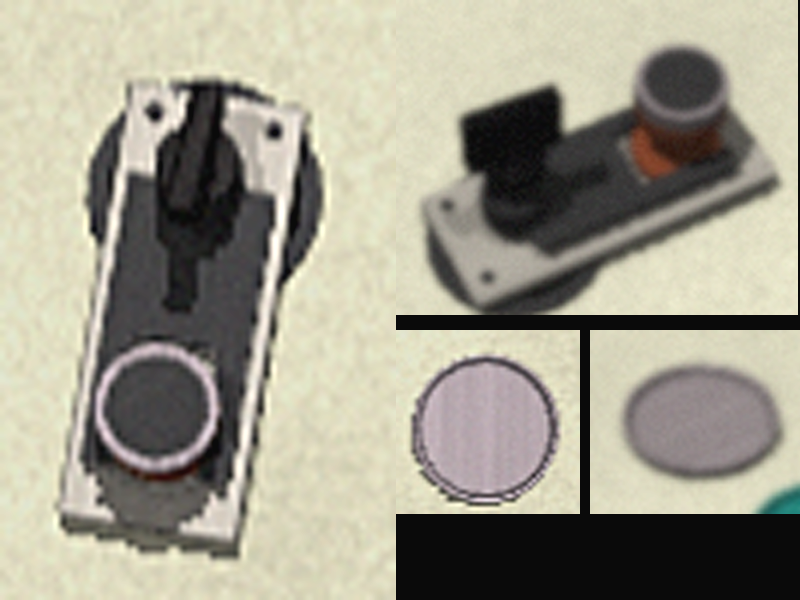

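```bash
python3 - <<'E'
from h import *
d,K=cam("top"); s,Ks=cam("scene")
T=lambda x,y:(255+(x+.5)/6-.5,180+(y+.5)/6-.5)
S=lambda x,y:(280+(x-396+.5)/3.5-.5,225+(y+.5)/3.5-.5)
def p(n,v): print(n,np.round(v,4))
cs=[atz(d,K,T(*c),.022) for c in [(130,83),(303,108),(238,538),(62,515)]]
for c in cs:p("corner",c)
x=((cs[0]+cs[1])-(cs[2]+cs[3]))/2; p("len",np.linalg.norm(x)); yaw=np.arctan2(x[1],x[0]);p("yaw",yaw)
xd=x/np.linalg.norm(x); ctr=sum(cs)/4; ax=ctr+xd*(0.205/2-.045); p("axis from plate",ax); p("seat from plate",ax-.11*xd)
p("width",np.linalg.norm(cs[0]-cs[1]))
p("foot",(atz(d,K,T(88,195),.006)+atz(d,K,T(322,195),.006))/2)
p("bowl top",atz(d,K,T(156,408),.094)); p("bowl scene",atz(s,Ks,S(681,88),.094))
for c in [(208,84),(185,212)]: p("bar top",atz(d,K,T(*c),.137))
for c in [(460,118),(556,85)]: p("bar scene",atz(s,Ks,S(*c),.137))
for c in [(425,208),(480,303),(778,178)]: p("corner scene",atz(s,Ks,S(*c),.022))
p("saucer",atz(d,K,(392.2,294.2),.010)); p("saucer sc",atz(s,Ks,(295+(702-590)/4,150+(420-330)/4),.008))
print(ctrl.get_obs()["t"])
E
```

```text
corner [0.6732 0.0832 0.022 ]
corner [0.6633 0.0026 0.022 ]
corner [0.4633 0.0272 0.022 ]
corner [0.4718 0.108  0.022 ]
len 0.2022
yaw -0.1225
axis from plate [0.625  0.0482 0.022 ]
seat from plate [0.5158 0.0617 0.022 ]
width 0.0811
foot [0.6239 0.0475 0.006 ]
bowl top [0.5151 0.0627 0.094 ]
bowl scene [0.519  0.0662 0.094 ]
bar top [0.652  0.0424 0.137 ]
bar top [0.5959 0.0506 0.137 ]
bar scene [0.6517 0.0393 0.137 ]
bar scene [0.5963 0.0503 0.137 ]
corner scene [0.6637 0.0095 0.022 ]
corner scene [0.6723 0.0831 0.022 ]
corner scene [0.4753 0.1134 0.022 ]
saucer [ 0.4015 -0.2448  0.01  ]
saucer sc [ 0.4021 -0.2408  0.008 ]
0.2
```

```bash
cat >> h.py <<'E'
def go(x,y,z,yaw):
    o=ctrl.get_obs(); R0=R.from_rotvec(o["tool_rot"])
    Rt=R.from_matrix(np.array([[np.cos(yaw),np.sin(yaw),0],[np.sin(yaw),-np.cos(yaw),0],[0,0,-1]]))
    print("shift",np.round(R0.inv().apply(np.array([x,y,z])-o["tool_pos"]),4),"turn",np.round((R0.inv()*Rt).as_rotvec(),4))
E
python3 -c "
from h import *
go(.6245,.0477,.19,np.pi-.15)"; python3 -m jog 2>&1 | head -5
```

```text
shift [-0.5596 -0.3432  0.0409] turn [-0.0013 -0.0003 -0.2398]
invalid input
```

```bash
r='x'; python3 -m jog '[[[-0.04,-0.024,0],[0,0,0]],[[-0.08,-0.048,0],[0,0,0]],[[-0.12,-0.072,0],[0,0,0]],[[-0.16,-0.096,0],[0,0,0]],[[-0.2,-0.12,0],[0,0,0]]]' 0.5
python3 -m jog '[[[-0.04,-0.024,0],[0,0,0]],[[-0.08,-0.048,0],[0,0,0]],[[-0.12,-0.072,0],[0,0,0]],[[-0.16,-0.096,0],[0,0,0]],[[-0.2,-0.12,0],[0,0,0]]]'
python3 -m jog '[[[-0.04,-0.024,0.01],[0,0,-0.06]],[[-0.08,-0.051,0.02],[0,0,-0.12]],[[-0.12,-0.077,0.03],[0,0,-0.18]],[[-0.16,-0.103,0.04],[0,0,-0.24]],[[-0.16,-0.103,0.04],[0,0,-0.24]]]'
python3 -c "
from h import *
go(.6245,.0477,.19,np.pi-.15)
d=optics.get_image('top')['image'];s=optics.get_image('scene')['image']
A=crop(d,245,170,90,100,4);B=crop(s,260,180,110,110,4)
o=np.zeros((450,800,3),np.uint8);o[:400,:360]=A;o[:440,360:800]=B
cv2.imwrite('pics/k1.png',cv2.convertScaleAbs(o,alpha=1.8,beta=10))"
```

```text
t: 0.7
tool_pos: [0.3776, 0.3895, 0.2312]
tool_rot: [0.608, 3.082, 0.0]
contact_force: [0.6, 0.7, 0.1]
opening: 0.043
grip_force: 0.0
t: 1.2
tool_pos: [0.517, 0.2024, 0.2313]
tool_rot: [0.609, 3.082, 0.0]
contact_force: [0.0, 0.3, -0.2]
opening: 0.0427
grip_force: 0.0
t: 1.7
tool_pos: [0.6263, 0.0433, 0.1887]
tool_rot: [-0.242, -3.129, 0.003]
contact_force: [-0.3, 1.1, -0.5]
opening: 0.0432
grip_force: 0.0
shift [ 0.0024  0.0041 -0.0013] turn [-0.0018 -0.0026 -0.0046]
```

View pics/k1.png

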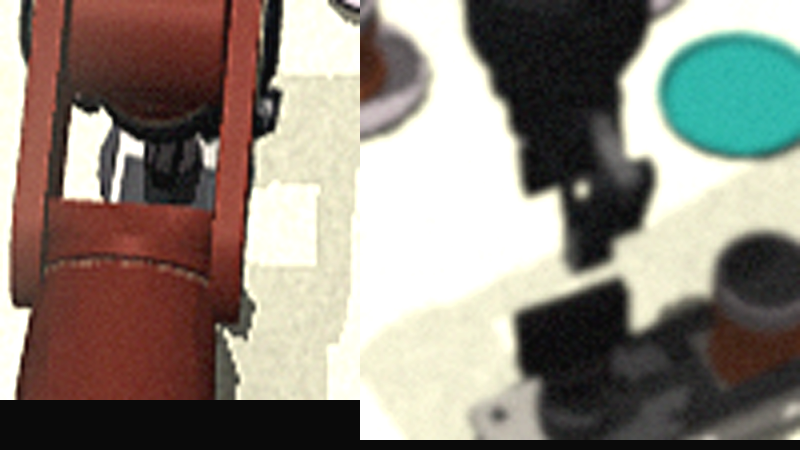

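```bash
python3 -m jog '[[[0.0024,0.004,0.02],[0,0,0]],[[0.0024,0.004,0.04],[0,0,0]],[[0.0024,0.004,0.06],[0,0,0]],[[0.0024,0.004,0.075],[0,0,0]],[[0.0024,0.004,0.082],[0,0,0]]]'
python3 -m jog '[[[0,0,0],[0,0,0]],[[0,0,0],[0,0,0]],[[0,0,0],[0,0,0]],[[0,0,0],[0,0,0]],[[0,0,0],[0,0,0]]]' 0 20
python3 -m jog '[[[0,0,0],[0,0,0]],[[0,0,0],[0,0,0]],[[0,0,0],[0,0,0]]]' 0 20
python3 -c "
from h import *
print(ctrl.get_obs())"
```

```text
t: 2.3
tool_pos: [0.6221, 0.0535, 0.1078]
tool_rot: [-0.233, -3.131, -0.0]
contact_force: [-0.5, 0.7, -0.1]
opening: 0.0428
grip_force: 0.0
t: 2.8
tool_pos: [0.6226, 0.0482, 0.1096]
tool_rot: [-0.237, -3.131, 0.013]
contact_force: [-4.2, -13.5, -1.7]
opening: 0.0137
grip_force: 20.0
t: 3.1
tool_pos: [0.6226, 0.0482, 0.1095]
tool_rot: [-0.237, -3.131, 0.012]
contact_force: [-3.8, -12.8, -2.5]
opening: 0.0138
grip_force: 20.0
{'t': 3.1, 'q': array([-0.03827587,  0.15502933,  1.71326005, -0.00823647,  1.27557773,
       -1.45560044]), 'dq': array([-0.00226282,  0.00116352, -0.0004688 ,  0.00036188,  0.00025949,
       -0.00281543]), 'effort': array([  8.02537143, -42.7738452 , -37.170192  ,   3.12699951,
        -0.82292397,  -0.14849412]), 'tool_pos': array([0.62256552, 0.04820941, 0.10952276]), 'tool_rot': array([-0.23691844, -3.13064608,  0.01249417]), 'contact_force': array([ -3.76361427, -12.81548225,  -2.47811284]), 'wrist_torque': array([-1.92161076,  0.48202445, -0.14106674]), 'grip_force': 19.955463409423828, 'opening': 0.013751939452482351}
```

```bash
python3 -m jog '[[[-0.001,-0.0025,0],[0,0,0]],[[-0.0018,-0.0053,0],[0,0,0]],[[-0.0018,-0.0053,0],[0,0,0]]]' 0 60
python3 -m jog '[[[0,0,0],[0,0,0]],[[0,0,0],[0,0,0]]]' 0 60
python3 -c "
from h import *
o=ctrl.get_obs();print(o['tool_pos'],o['tool_rot'],o['contact_force'],o['wrist_torque'])"
```

```text
t: 3.4
tool_pos: [0.6227, 0.0476, 0.1096]
tool_rot: [-0.236, -3.128, -0.003]
contact_force: [-7.1, 3.5, 0.3]
opening: 0.0132
grip_force: 62.3
t: 3.6
tool_pos: [0.6227, 0.0477, 0.1097]
tool_rot: [-0.235, -3.128, -0.002]
contact_force: [-5.9, 2.0, 0.9]
opening: 0.0127
grip_force: 62.3
[0.62271526 0.04766748 0.1096724 ] [-2.35053509e-01 -3.12833020e+00 -1.89349072e-03] [-5.87313329  2.04852853  0.87711022] [ 0.3321227   0.99582297 -0.12953025]
```

```bash
python3 -m jog '[[[0,0,0],[0,0,0]],[[0,0,0],[0,0,0]],[[0,0,0],[0,0,0]]]' 0.3 20
python3 -m jog '[[[0,0,0],[0,0,0]],[[0,0,0],[0,0,0]],[[0,0,0],[0,0,0]],[[0,0,0],[0,0,0]]]' 0 60
python3 -c "
from h import *
o=ctrl.get_obs();print(o['tool_pos'],o['tool_rot'],o['contact_force'],o['wrist_torque'])"
```

```text
t: 3.9
tool_pos: [0.6253, 0.0467, 0.1106]
tool_rot: [0.235, 3.13, 0.0]
contact_force: [-0.6, 0.7, -0.4]
opening: 0.0254
grip_force: 0.0
t: 4.3
tool_pos: [0.6251, 0.0472, 0.1103]
tool_rot: [0.235, 3.131, 0.001]
contact_force: [0.0, 2.6, 4.9]
opening: 0.0128
grip_force: 59.3
[0.62510125 0.04717022 0.11032691] [2.34891899e-01 3.13097835e+00 1.19917648e-03] [0.03655802 2.58292349 4.86264613] [ 0.433669   -0.01350212 -0.00532363]
```

```bash
cat > st.py <<'E'
from h import *
o=ctrl.get_obs();M=R.from_rotvec(o['tool_rot']).as_matrix();
print("ST yaw %.3f"%np.arctan2(M[1,0],M[0,0]),np.round(o['tool_pos'],4),np.round(o['contact_force'],1),np.round(o['wrist_torque'],2),"q6 %.2f eff6 %.2f op %.4f"%(o['q'][5],o['effort'][5],o['opening']))
E
python3 st.py
python3 -m jog '[[[0,0,-0.0002],[0,0,0.1]],[[0,0,-0.0004],[0,0,0.2]],[[0,0,-0.0006],[0,0,0.3]],[[0,0,-0.0008],[0,0,0.4]],[[0,0,-0.001],[0,0,0.5]]]' | head -1; python3 st.py
python3 -m jog '[[[0,0,-0.0002],[0,0,0.1]],[[0,0,-0.0004],[0,0,0.2]],[[0,0,-0.0006],[0,0,0.3]],[[0,0,-0.0008],[0,0,0.4]],[[0,0,-0.001],[0,0,0.5]]]'|head -1; python3 st.py
```

```text
ST yaw 2.992 [0.6251 0.0472 0.1103] [0.  2.6 4.9] [ 0.43 -0.01 -0.01] q6 -1.46 eff6 -0.03 op 0.0128
t: 4.8
ST yaw 2.489 [0.6251 0.0471 0.1112] [1.  2.4 4.7] [ 0.37 -0.03  0.3 ] q6 -0.96 eff6 -0.54 op 0.0130
t: 5.3
ST yaw 1.989 [0.625  0.047  0.1123] [0.4 1.6 4.4] [0.29 0.03 0.26] q6 -0.46 eff6 -0.54 op 0.0127
```

```bash

python3 -m jog '[[[0,0,-0.0002],[0,0,0.1]],[[0,0,-0.0004],[0,0,0.2]],[[0,0,-0.0006],[0,0,0.3]],[[0,0,-0.0008],[0,0,0.4]],[[0,0,-0.001],[0,0,0.5]]]' | head -1; python3 st.py
python3 -m jog '[[[0,0,-0.0002],[0,0,0.1]],[[0,0,-0.0004],[0,0,0.2]],[[0,0,-0.0006],[0,0,0.3]],[[0,0,-0.0006],[0,0,0.3]]]'|head -1; python3 st.py
```

```text
t: 5.8
ST yaw 1.489 [0.6249 0.047  0.1133] [-0.9  2.3  5.4] [0.29 0.13 0.29] q6 0.04 eff6 -0.54 op 0.0133
t: 6.2
ST yaw 1.191 [0.6248 0.047  0.1139] [0.4 1.3 5.3] [0.31 0.22 0.27] q6 0.34 eff6 0.64 op 0.0128
```

```bash

python3 -m jog '[[[0,0,-0.0001],[0,0,0.05]],[[0,0,-0.0002],[0,0,0.1]],[[0,0,-0.0002],[0,0,0.1]]]'|head -1; python3 st.py
```

```text
t: 6.5
ST yaw 1.092 [0.6247 0.047  0.1141] [-0.7  2.6  5.8] [0.31 0.26 0.33] q6 0.44 eff6 0.45 op 0.0129
```

```bash

python3 -m jog '[[[0,0,-0.0001],[0,0,0.05]],[[0,0,-0.0002],[0,0,0.1]],[[0,0,-0.0002],[0,0,0.1]]]'|head -1; python3 st.py
```

```text
t: 6.8
ST yaw 0.992 [0.6247 0.047  0.1143] [-0.5  2.   5.5] [0.36 0.2  0.22] q6 0.54 eff6 0.45 op 0.0131
```

```bash

python3 -m jog '[[[0,0,-0.0001],[0,0,0.05]],[[0,0,-0.0002],[0,0,0.1]],[[0,0,-0.0002],[0,0,0.1]]]'|head -1; python3 st.py
```

```text
t: 7.1
ST yaw 0.892 [0.6247 0.047  0.1146] [-0.2  2.4  6.1] [0.38 0.28 0.27] q6 0.64 eff6 0.45 op 0.0131
```

```bash

python3 -m jog '[[[0,0,-0.0001],[0,0,0.05]],[[0,0,-0.0002],[0,0,0.1]],[[0,0,-0.0002],[0,0,0.1]]]'|head -1; python3 st.py
```

```text
t: 7.4
ST yaw 0.792 [0.6247 0.047  0.1148] [-0.7  2.2  6. ] [0.38 0.27 0.29] q6 0.74 eff6 0.45 op 0.0130
```

```bash

python3 -m jog '[[[0,0,-0.0001],[0,0,0.05]],[[0,0,-0.0002],[0,0,0.1]],[[0,0,-0.0002],[0,0,0.1]]]'|head -1; python3 st.py
```

```text
t: 7.7
ST yaw 0.692 [0.6247 0.047  0.115 ] [-1.2  2.5  6.1] [0.38 0.24 0.34] q6 0.84 eff6 0.45 op 0.0125
```

```bash

python3 -m jog '[[[0,0,-0.0001],[0,0,0.05]],[[0,0,-0.0002],[0,0,0.1]],[[0,0,-0.0002],[0,0,0.1]]]'|head -1; python3 st.py
```

```text
t: 8.0
ST yaw 0.592 [0.6247 0.0471 0.1152] [-1.8  1.9  5.9] [0.46 0.3  0.29] q6 0.94 eff6 0.45 op 0.0127
```

```bash

python3 -m jog '[[[0,0,-0.0001],[0,0,0.05]],[[0,0,-0.0002],[0,0,0.1]],[[0,0,-0.0002],[0,0,0.1]]]'|head -1; python3 st.py
```

```text
t: 8.3
ST yaw 0.492 [0.6247 0.0471 0.1154] [-1.1  2.3  6.3] [0.35 0.3  0.25] q6 1.04 eff6 0.45 op 0.0129
```

Turned 2.5 rad at the wrist with steady friction torque; stop not felt yet.

```bash

python3 -m jog '[[[0,0,-0.0001],[0,0,0.05]],[[0,0,-0.0002],[0,0,0.1]],[[0,0,-0.0002],[0,0,0.1]]]'|head -1; python3 st.py
```

```text
t: 8.6
ST yaw 0.392 [0.6247 0.0471 0.1156] [-1.4  2.5  6.8] [0.43 0.32 0.32] q6 1.14 eff6 0.45 op 0.0130
```

```bash

python3 -m jog '[[[0,0,-0.0001],[0,0,0.05]],[[0,0,-0.0002],[0,0,0.1]],[[0,0,-0.0002],[0,0,0.1]]]'|head -1; python3 st.py
```

```text
t: 8.9
ST yaw 0.292 [0.6247 0.0471 0.1158] [-2.3  1.9  6.4] [0.39 0.29 0.29] q6 1.24 eff6 0.45 op 0.0131
```

```bash

python3 -m jog '[[[0,0,-0.0001],[0,0,0.05]],[[0,0,-0.0002],[0,0,0.1]],[[0,0,-0.0002],[0,0,0.1]]]'|head -1; python3 st.py
```

```text
t: 9.2
ST yaw 0.192 [0.6246 0.0472 0.116 ] [-1.9  2.6  6.7] [0.44 0.29 0.27] q6 1.34 eff6 0.46 op 0.0130
```

```bash

python3 -m jog '[[[0,0,-0.0001],[0,0,0.05]],[[0,0,-0.0002],[0,0,0.1]],[[0,0,-0.0002],[0,0,0.1]]]'|head -1; python3 st.py
```

```text
t: 9.5
ST yaw 0.092 [0.6246 0.0472 0.1162] [-1.   2.5  6.2] [0.45 0.28 0.32] q6 1.44 eff6 0.46 op 0.0129
```

```bash

python3 -m jog '[[[0,0,-0.0001],[0,0,0.05]],[[0,0,-0.0002],[0,0,0.1]],[[0,0,-0.0002],[0,0,0.1]]]'|head -1; python3 st.py
```

```text
t: 9.8
ST yaw -0.008 [0.6248 0.0472 0.1163] [-1.4  3.   5.5] [0.41 0.13 0.4 ] q6 1.53 eff6 0.59 op 0.0128
```

Torque has begun to rise (effort 0.46 → 0.59); a small step to confirm the stop.

```bash

python3 -m jog '[[[0,0,0],[0,0,0.02]],[[0,0,0],[0,0,0.04]],[[0,0,0],[0,0,0.04]]]'|head -1; python3 st.py
```

```text
t: 10.1
ST yaw -0.047 [0.6248 0.0472 0.1163] [0.1 2.7 5.1] [0.41 0.13 0.56] q6 1.57 eff6 0.59 op 0.0129
```

Stop confirmed (torque 0.56 N m, stand turned about 0.16 rad). Unwind the bush gently, then release.

```bash

python3 -m jog '[[[0,0,0],[0,0,-0.03]],[[0,0,0],[0,0,-0.06]],[[0,0,0],[0,0,-0.09]],[[0,0,0],[0,0,-0.12]],[[0,0,0],[0,0,-0.15]]]'|head -1; python3 st.py
python3 -m jog '[[[0,0,0],[0,0,0]],[[0,0,0],[0,0,0]],[[0,0,0],[0,0,0]]]' 0.4 20|head -1; python3 st.py
python3 -m jog '[[[0,0,-0.02],[0,0,0]],[[0,0,-0.04],[0,0,0]],[[0,0,-0.06],[0,0,0]],[[0,0,-0.08],[0,0,0]],[[0,0,-0.08],[0,0,0]]]' 1|head -1; python3 st.py
python3 -c "
from h import *
go(.5155,.0622,.19,-.125)"
```

```text
t: 10.6
ST yaw 0.103 [0.6249 0.0472 0.1163] [-1.4  2.8  4.9] [ 0.39  0.15 -0.01] q6 1.42 eff6 0.23 op 0.0130
t: 10.9
ST yaw 0.101 [0.6238 0.0465 0.1144] [0.6 0.8 0.5] [-0.01 -0.04  0.01] q6 1.43 eff6 0.00 op 0.0343
t: 11.4
ST yaw 0.101 [0.6261 0.0466 0.1988] [0.3 0.  0.7] [-0.02 -0.01 -0.01] q6 1.43 eff6 0.00 op 0.0855
shift [-0.1085 -0.0268  0.0081] turn [ 0.0005 -0.0059  0.2265]
```

```bash

python3 -m jog '[[[-0.03,-0.007,0],[0,0,0.06]],[[-0.06,-0.014,0],[0,0,0.12]],[[-0.09,-0.021,0],[0,0,0.18]],[[-0.1085,-0.026,0.004],[0,0,0.2265]],[[-0.1085,-0.026,0.008],[0,0,0.2265]]]'|head -1
python3 -m jog '[[[0,0,0],[0,0,0]],[[0,0,0],[0,0,0]]]'|head -1; python3 st.py
python3 -c "
from h import *
go(.5155,.0615,.19,-.125)
d,K=cam('top');s,Ks=cam('scene')
A=crop(d['image'],235,170,100,110,4);B=crop(s['image'],280,190,110,110,4)
o=np.zeros((450,840,3),np.uint8);o[:440,:400]=A;o[:440,400:840]=B
cv2.imwrite('pics/b1.png',cv2.convertScaleAbs(o[:,:800],alpha=1.8,beta=10))"
```

```text
t: 11.9
t: 12.1
ST yaw -0.124 [0.5143 0.0615 0.1867] [-0.2  0.4  0.2] [-0.   -0.    0.01] q6 1.67 eff6 -0.00 op 0.0854
shift [ 0.0012 -0.0002 -0.0033] turn [0.0002 0.0006 0.0006]
```

View pics/b1.png

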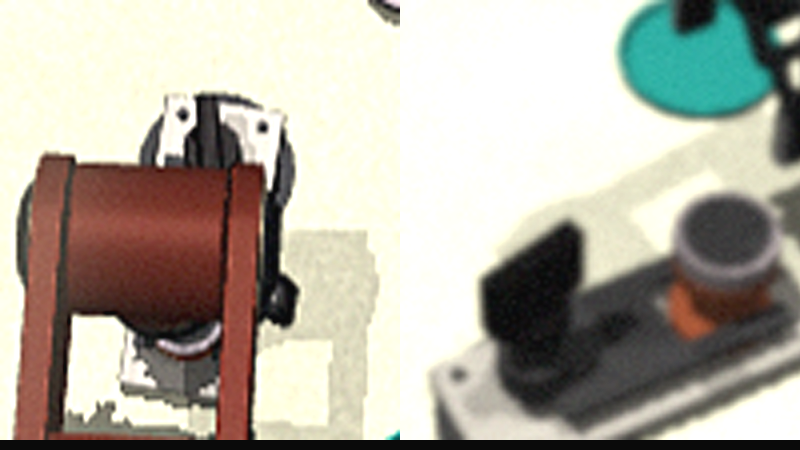

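```bash

python3 -m jog '[[[0.0012,0,0.03],[0,0,0]],[[0.0012,0,0.06],[0,0,0]],[[0.0012,0,0.09],[0,0,0]],[[0.0012,0,0.115],[0,0,0]],[[0.0012,0,0.128],[0,0,0]]]'|head -1;python3 st.py
python3 -m jog '[[[0,0,0],[0,0,0]],[[0,0,0],[0,0,0]],[[0,0,0],[0,0,0]]]' 0.73 20|head -1; python3 st.py
python3 -m jog '[[[0,0,0],[0,0,0]],[[0,0,0],[0,0,0]],[[0,0,0],[0,0,0]]]' 0.69|head -1; python3 st.py;python3 st.py
```

```text
t: 12.7
ST yaw -0.125 [0.514  0.0614 0.0567] [-0.5 -0.7 -0.1] [0.01 0.02 0.  ] q6 1.67 eff6 -0.00 op 0.0850
t: 13.0
ST yaw -0.125 [0.5165 0.0615 0.0612] [-0.3  1.1 -0.8] [-0.   -0.03 -0.04] q6 1.67 eff6 -0.00 op 0.0621
t: 13.3
ST yaw -0.125 [0.5153 0.0616 0.06  ] [-0.7  0.4  0.1] [0.02 0.01 0.05] q6 1.67 eff6 -0.00 op 0.0587
ST yaw -0.125 [0.5153 0.0616 0.06  ] [-0.7  0.4  0.1] [0.02 0.01 0.05] q6 1.67 eff6 -0.00 op 0.0587
```

```bash

python3 -m jog '[[[0,0,0.001],[0,0,0]],[[0,0,0.002],[0,0,0]],[[0,0,0.002],[0,0,0]],[[0,0,0.002],[0,0,0]]]' 0.6 20|head -1; python3 st.py
python3 -m jog '[[[0,0,0],[0,0,0]],[[0,0,0],[0,0,0]],[[0,0,0],[0,0,0]]]' 0.6 25; python3 st.py
```

```text
t: 13.7
ST yaw -0.125 [0.5156 0.0616 0.0598] [-6.2 -0.1 13.2] [ 0.01  0.97 -0.03] q6 1.67 eff6 -0.05 op 0.0555
t: 14.0
tool_pos: [0.5156, 0.0616, 0.0598]
tool_rot: [-3.135, 0.196, -0.0]
contact_force: [-6.5, -0.2, 12.7]
opening: 0.0556
grip_force: 23.9
ST yaw -0.125 [0.5156 0.0616 0.0598] [-6.5 -0.2 12.7] [-0.    1.08 -0.06] q6 1.67 eff6 -0.05 op 0.0556
```

```bash

python3 -m jog '[[[0,0,-0.001],[0,0,0]],[[-0.0005,0,-0.002],[0,0,0]],[[-0.001,0,-0.003],[0,0,0]],[[-0.001,0,-0.003],[0,0,0]]]' |head -1; python3 st.py
```

```text
t: 14.4
ST yaw -0.125 [0.5134 0.0617 0.0599] [-0.5  1.9 -0.2] [-0.01  0.08 -0.02] q6 1.67 eff6 -0.00 op 0.0558
```

```bash

python3 -m jog '[[[0,0,-0.001],[0,0,0]],[[0,0,-0.002],[0,0,0]],[[0,0,-0.003],[0,0,0]],[[0,0,-0.003],[0,0,0]]]' |tail -5; python3 st.py
python3 -m jog '[[[0,0,0],[0,0,0]],[[0,0,0],[0,0,0]]]' |sed -n 3p;python3 st.py
python3 -c "
from h import *
from station import ctrl
print(R.from_rotvec(ctrl.get_obs()['tool_rot']).as_matrix()[:,2])"
```

```text
tool_pos: [0.514, 0.0616, 0.0634]
tool_rot: [3.135, -0.196, 0.0]
contact_force: [-1.1, 0.3, -1.2]
opening: 0.055
grip_force: 26.8
ST yaw -0.125 [0.514  0.0616 0.0634] [-1.1  0.3 -1.2] [-0.03 -0.01  0.01] q6 1.67 eff6 -0.00 op 0.0550
tool_rot: [3.135, -0.196, -0.0]
ST yaw -0.125 [0.5139 0.0616 0.0632] [-0.1 -0.  -2.2] [-0.05  0.04  0.01] q6 1.67 eff6 0.00 op 0.0554
[-1.13401811e-04 -1.03320545e-05 -9.99999994e-01]
```

```bash

python3 -m jog '[[[0,0,-0.001],[0,0,0]],[[0,0,-0.0019],[0,0,0]],[[0,0,-0.0019],[0,0,0]],[[0,0,-0.0019],[0,0,0]]]' |head -1; python3 st.py
python3 -m jog '[[[0,0,0],[0,0,0]],[[0,0,0],[0,0,0]]]' |head -1;python3 st.py
python3 -c "
from h import *
s,Ks=cam('scene')
cv2.imwrite('pics/b2.png',cv2.convertScaleAbs(crop(s['image'],280,190,115,110,6),alpha=1.8,beta=20)[:600])"
```

```text
t: 15.4
ST yaw -0.125 [0.514  0.0616 0.0653] [-0.3  0.3 -1.3] [-0.05  0.04  0.01] q6 1.67 eff6 0.00 op 0.0550
t: 15.6
ST yaw -0.125 [0.5139 0.0617 0.0652] [-0.4  0.4 -2.3] [-0.02  0.05  0.02] q6 1.67 eff6 0.00 op 0.0552
```

View pics/b2.png

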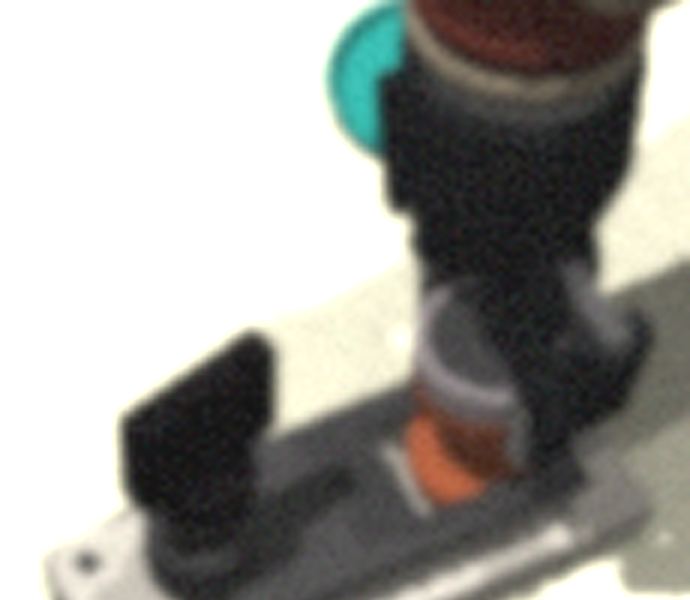

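Bowl gripped upright and lifted (band at about (465,350), orange foot at (450,470)), knob loose. Slide out along −x slowly.

```bash

python3 -m jog '[[[-0.001,0,0],[0,0,0]],[[-0.003,0,0],[0,0,0]],[[-0.005,0,0],[0,0,0]],[[-0.006,0,0],[0,0,0]],[[-0.006,0,0],[0,0,0]]]' |head -1; python3 st.py
```

```text
t: 16.15
ST yaw -0.125 [0.5078 0.0624 0.0652] [-0.2 -0.2 -1.8] [-0.05 -0.01 -0.  ] q6 1.67 eff6 0.00 op 0.0557
```

No resistance; continue.

```bash

python3 -m jog '[[[-0.003,0,0],[0,0,0]],[[-0.006,0,0],[0,0,0]],[[-0.009,0,0],[0,0,0]],[[-0.012,0,0],[0,0,0]],[[-0.014,0,0],[0,0,0]]]' |head -1; python3 st.py
python3 -m jog '[[[0,0,0],[0,0,0]],[[0,0,0],[0,0,0]]]' |head -1;python3 st.py
```

```text
t: 16.65
ST yaw -0.125 [0.4938 0.0642 0.0652] [-0.4 -0.8 -1.4] [ 0.01  0.06 -0.04] q6 1.68 eff6 -0.00 op 0.0553
t: 16.85
ST yaw -0.125 [0.4942 0.0641 0.0653] [-0.5 -0.7 -2.3] [ 0.01  0.01 -0.02] q6 1.68 eff6 0.00 op 0.0555
```

```bash

python3 -m jog '[[[-0.004,0,0],[0,0,0]],[[-0.008,0,0],[0,0,0]],[[-0.012,0,0],[0,0,0]],[[-0.016,0,0],[0,0,0]],[[-0.02,0,0],[0,0,0]]]' |head -1; python3 st.py
python3 -m jog '[[[-0.005,0,0],[0,0,0]],[[-0.01,0,0],[0,0,0]],[[-0.015,0,0],[0,0,0]],[[-0.02,0,0],[0,0,0]],[[-0.025,0,0],[0,0,0]]]' |head -1; python3 st.py
python3 -m jog '[[[0,0,0],[0,0,0]],[[0,0,0],[0,0,0]]]' |head -1;python3 st.py
```

```text
t: 17.35
ST yaw -0.125 [0.4738 0.0667 0.0652] [ 0.1  0.5 -0.8] [ 0.02  0.01 -0.04] q6 1.68 eff6 -0.01 op 0.0556
t: 17.85
ST yaw -0.125 [0.4491 0.0698 0.0652] [ 0.3 -0.9 -2.1] [ 0.01 -0.04 -0.01] q6 1.69 eff6 -0.01 op 0.0556
t: 18.05
ST yaw -0.125 [0.4495 0.0697 0.0653] [-0.8  0.3 -3.2] [ 0.07 -0.03  0.  ] q6 1.69 eff6 0.00 op 0.0551
```

```bash

python3 -m jog '[[[0,0,-0.01],[0,0,0]],[[0,0,-0.022],[0,0,0]],[[0,0,-0.036],[0,0,0]],[[0,0,-0.05],[0,0,0]],[[0,0,-0.06],[0,0,0]]]' |head -1; python3 st.py
python3 -c "
from h import *
go(.4015,-.2435,.125,-.125)"
```

```text
t: 18.55
ST yaw -0.125 [0.4505 0.0697 0.1277] [-0.6  0.6 -1.4] [-0.    0.03 -0.03] q6 1.69 eff6 0.00 op 0.0553
shift [-0.0096  0.3169  0.0025] turn [-0.0004 -0.0029  0.0003]
```

```bash

python3 -m jog '[[[0,0.01,0],[0,0,0]],[[-0.001,0.03,0],[0,0,0]],[[-0.002,0.055,0],[0,0,0]],[[-0.003,0.085,0],[0,0,0]],[[-0.004,0.115,0],[0,0,0]]]' |head -1
python3 -m jog '[[[-0.001,0.03,0],[0,0,0]],[[-0.002,0.06,0],[0,0,0]],[[-0.003,0.09,0],[0,0,0]],[[-0.004,0.12,0],[0,0,0]],[[-0.005,0.145,0],[0,0,0]]]' |head -1
python3 -m jog '[[[0,0.02,0],[0,0,0]],[[0,0.035,0],[0,0,0]],[[0,0.045,0],[0,0,0]],[[0,0.052,0],[0,0,0]],[[0,0.055,0],[0,0,0]]]' |head -1
python3 -m jog '[[[0,0,0],[0,0,0]],[[0,0,0],[0,0,0]],[[0,0,0],[0,0,0]]]' |head -1; python3 st.py
python3 -c "
from h import *
go(.4015,-.2435,.125,-.125)
d,K=cam('top');s,Ks=cam('scene')
A=crop(d['image'],345,245,90,90,4.4);B=crop(s['image'],270,115,90,90,4.4)
o=np.hstack([A,B])
cv2.imwrite('pics/s1.png',cv2.convertScaleAbs(o,alpha=1.8,beta=10))"
```

```text
t: 19.05
t: 19.55
t: 20.05
t: 20.35
ST yaw -0.124 [ 0.4015 -0.2412  0.1252] [ 0.   1.  -1.7] [0.01 0.02 0.02] q6 0.99 eff6 0.00 op 0.0554
shift [0.0003 0.0023 0.0002] turn [-0.0002  0.0001  0.0012]
```

View pics/s1.png

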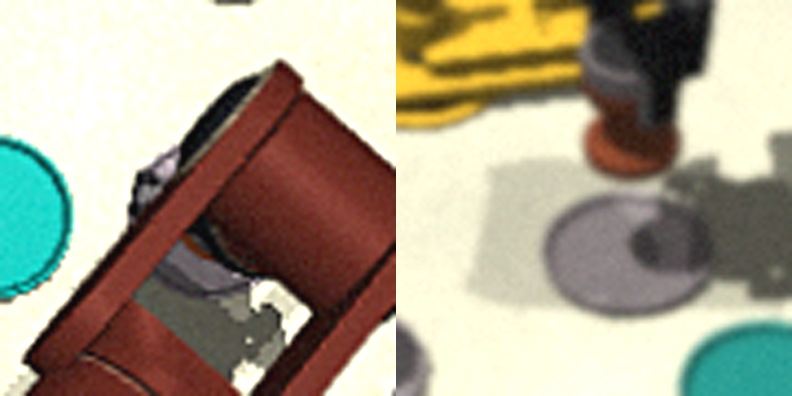

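Bowl is upright over the grey saucer (centre about (630,255) in the right panel). Descend, then feel for the floor.

```bash

python3 -m jog '[[[0,0.002,0.015],[0,0,0]],[[0,0.002,0.035],[0,0,0]],[[0,0.002,0.055],[0,0,0]],[[0,0.002,0.068],[0,0,0]],[[0,0.002,0.076],[0,0,0]]]' |head -1
python3 -m jog '[[[0,0,0],[0,0,0]],[[0,0,0],[0,0,0]],[[0,0,0],[0,0,0]]]' |head -1; python3 st.py
```

```text
t: 20.95
t: 21.25
ST yaw -0.125 [ 0.4019 -0.2443  0.0504] [-0.4 -0.  -1.9] [-0.05  0.02  0.03] q6 0.99 eff6 0.00 op 0.0553
```

```bash

python3 -m jog '[[[0,0,0.002],[0,0,0]],[[0,0,0.004],[0,0,0]],[[0,0,0.0055],[0,0,0]],[[0,0,0.0065],[0,0,0]],[[0,0,0.0065],[0,0,0]]]' |head -1
python3 -m jog '[[[0,0,0],[0,0,0]],[[0,0,0],[0,0,0]]]' |head -1; python3 st.py
```

```text
t: 21.75
t: 21.95
ST yaw -0.125 [ 0.4012 -0.2437  0.0428] [-0.2  0.1 -1.4] [-0.02  0.02 -0.04] q6 0.99 eff6 0.00 op 0.0555
```

```bash

python3 -m jog '[[[0,0,0.0003],[0,0,0]],[[0,0,0.0006],[0,0,0]],[[0,0,0.0006],[0,0,0]],[[0,0,0.0006],[0,0,0]]]' |head -1; python3 st.py
python3 -m jog '[[[0,0,0.0003],[0,0,0]],[[0,0,0.0005],[0,0,0]],[[0,0,0.0005],[0,0,0]],[[0,0,0.0005],[0,0,0]]]' |head -1; python3 st.py
```

```text
t: 22.35
ST yaw -0.125 [ 0.4011 -0.2437  0.0421] [ 0.6 -0.1 -2.2] [0.01 0.04 0.01] q6 0.99 eff6 0.00 op 0.0551
t: 22.75
ST yaw -0.125 [ 0.4012 -0.2437  0.0419] [-1.4  1.2  3. ] [0.2  0.19 0.03] q6 0.99 eff6 0.00 op 0.0556
```

Floor felt (force −2 → +3 N at the expected height). Open gently and lift off.

```bash

python3 -m jog '[[[0,0,0],[0,0,0]],[[0,0,0],[0,0,0]],[[0,0,0],[0,0,0]]]' 0.7 20|head -1; python3 st.py
python3 -m jog '[[[0,0,0],[0,0,0]],[[0,0,0],[0,0,0]],[[0,0,0],[0,0,0]],[[0,0,0],[0,0,0]]]' 1|head -1; python3 st.py
python3 -m jog '[[[0,0,-0.01],[0,0,0]],[[0,0,-0.03],[0,0,0]],[[0,0,-0.06],[0,0,0]],[[0,0,-0.09],[0,0,0]],[[0,0,-0.12],[0,0,0]]]'|head -1; python3 st.py
python3 -m jog '[[[0,-0.03,-0.03],[0,0,0]],[[0,-0.07,-0.04],[0,0,0]],[[0,-0.11,-0.04],[0,0,0]],[[0,-0.15,-0.04],[0,0,0]],[[0,-0.18,-0.04],[0,0,0]]]'|head -1; 
python3 -m jog '[[[0,0,0],[0,0,0]],[[0,0,0],[0,0,0]],[[0,0,0],[0,0,0]]]'|head -1; python3 st.py
python3 -c "
from h import *
d,K=cam('top');s,Ks=cam('scene')
A=crop(d['image'],250,170,190,150,2.1);B=crop(s['image'],270,120,130,200,3)
o=np.zeros((600,800,3),np.uint8);o[:A.shape[0],:A.shape[1]]=A;o[:B.shape[0],400:400+B.shape[1]]=B
cv2.imwrite('pics/e1.png',cv2.convertScaleAbs(o,alpha=1.8,beta=10))"
```

```text
t: 23.05
ST yaw -0.125 [ 0.4012 -0.2438  0.0417] [ 0.3 -0.7  0.8] [-0.02  0.07 -0.03] q6 0.99 eff6 -0.00 op 0.0596
t: 23.45
ST yaw -0.125 [ 0.4011 -0.2437  0.0416] [-0.5 -0.3  0.6] [-0.    0.02 -0.02] q6 0.99 eff6 -0.00 op 0.0852
t: 23.95
ST yaw -0.125 [ 0.4011 -0.2436  0.1635] [ 0.4 -0.5  0.6] [-0.02 -0.01  0.03] q6 0.99 eff6 -0.00 op 0.0857
t: 24.45
t: 24.75
ST yaw -0.126 [ 0.4235 -0.0658  0.202 ] [ 1.2  1.2 -0.4] [ 0.01  0.02 -0.02] q6 1.37 eff6 -0.00 op 0.0854
```

View pics/e1.png

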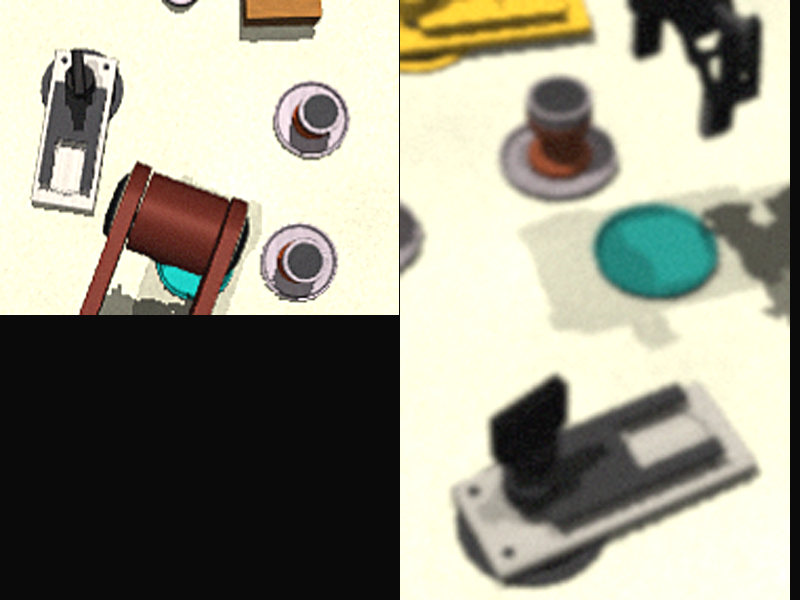

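The bowl stands upright and centred in the grey saucer (scene panel about (558,140)). The stand is straight and empty, with the knob loose.

```bash
python3 -c "
from station import job
print(job.finish_job())"
```

```text
the job is handed in; nothing more can be done
None
```

I loosened the knob to its stop, eased the bowl out and set it upright in the steel saucer, and handed the job in at about 25 s; the knob is still loose and the stand, briefly turned about 0.16 rad at the stop, is back at rest.

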